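# Put the medicines away in the organiser

### The job

Put the four medicines away in the wooden organiser, working from the lowest thing to the tallest: the blue pill case flat in the shallow raised dish, then the carton in the long low pocket, lengthwise and on its long narrow face as it stands now, then the round white pill bottle upright in the round cup, and last the squeeze tube upright in the deep rectangular cup. Each must rest on the floor of its own insert and be let go. Leave the red-capped roll-on and the gold-lidded spice jar where they stand.

Things in the scene. Friction and masses are not known exactly. Their poses are not given: they have to be found in the camera images.
- case_center (a point): Small blue hinged pill case lying flat, shut; 34 (x) x 42 (y) x 18 mm high, loose. This point is its centre, 9 mm above its underside; z up. A hinge bulges out 2 mm at the +x side; the two y faces are plain.
- carton_center (a point): Vitamin carton, white with orange fruit, standing on its long narrow face; 35 (x) x 95 (y) x 47 mm high (the solid part ends at 44 mm), loose. This point is its centre, 23.5 mm above its underside; z up.
- pill_bottle_center (a point): White round pill bottle with a white straight-sided cap, 40 mm across, 126 mm high, standing; the top 24 mm is the cap. Loose. This point is its centre line 63 mm above its underside; z up.
- tube_center (a point): White squeeze tube standing on end, 30 (x) x 47 (y) mm in outline, 156 mm high, loose. This point is its centre line 78 mm above its underside; z up.
- rollon_center (a point): Look-alike that stays: white roll-on bottle with a big domed red cap, 36 (x) x 42 (y) x 106 mm high, loose. This point is its centre, 53 mm above its underside.
- spice_jar_center (a point): Look-alike that stays: clear square spice jar with a gold-brown lid, 43 x 42 x 96 mm high, loose. This point is its centre, 48 mm above its underside.
- dish_floor (a point): Insert for the pill case: a raised shallow dish, inside 62 (x) x 54 (y) mm, its floor 23 mm above the worktop with a 4 mm rim, 3 mm thick. This point is the centre of its floor. The organiser is a fixed wooden tray, 136 x 354 mm, 18 mm high, with four white plastic inserts (each 120 mm deep by 76 mm wide, centres 80 mm apart) side by side in an order that changes; the tray may be turned a little. x and y lie along the insert's 120 mm and 76 mm sides, z up.
- long_pocket_floor (a point): Insert for the carton: a long low rectangular pocket, inside 113 (x) x 53 (y) mm, walls 3 mm thick standing 14 mm above its floor, which is 10 mm above the worktop. This point is the centre of its floor; axes as for the dish.
- round_cup_floor (a point): Insert for the pill bottle: a round cup, inside 57 mm across, wall 3 mm, rim 38 mm above its floor, which is 12 mm above the worktop. This point is the centre of its floor; axes as for the dish.
- oblong_cup_floor (a point): Insert for the tube: a deep rectangular cup, inside 67 (x) x 50 (y) mm, walls 3 mm thick standing 40 mm above its floor, which is 10 mm above the worktop. This point is the centre of its floor; axes as for the dish.
Things that resemble listed ones, but are neither listed nor needed, are in the scene too. What is shaped like the part that bears case_center but turquoise is not meant. What is shaped like the part that bears tube_center but green is not meant.

How it is judged:
By the outcome, as a careful person would: the job done as asked, in the order asked, and still so for the second after the job is handed in, with the robot touching nothing.
It also fails if it takes over 115 s, if anything falls off the work surface, if the arm or the gripper's body presses on something with over 40 N, if the wrist force passes 120 N, or if a joint passes its speed limit or range.

### The arm

A 7-joint arm with a two-finger parallel gripper is mounted at the origin on the work surface; the furniture and walls round the work are solid. World frame = base frame: x ahead of the robot, y to its left, z up, the work surface at z = 0. Lengths are in m, angles in rad, forces in N, time in s.
With the tool pointing down it reaches from about 0.425 to 0.875 m from the base axis. Payload 8.4 kg.
Tool frame: the origin (TCP) lies midway between the tips of the shut fingers; the grasp point (between the pads) lies 19 mm behind it; y points along the fingers, z is the direction in which the jaws open and shut, and the axes are right-handed (so a half turn about y gives the same grasp; the last joint's range is limited). The gripper opens to 87 mm and grips with 3 to 60 N. Pads are 19 mm wide; open, the fingers measure 117 mm over their backs; the gripper's body (75 mm by 190 mm) begins 51 mm behind the grasp point.
Start: joints at [-1.367, 0.333, 0.04, 1.465, -0.013, 1.343, -0.059], TCP at [0.194, 0.62, 0.223] pointing down, gripper open.
Joint ranges: [-2.58, 2.58], [-0.38, 2.09], [-1.3, 1.39], [0.25, 2.4], [-1.5, 4.64], [0.08, 2.09], [-2.65, 2.65]. Speed limits (rad/s): [2.22, 2.22, 2.79, 2.79, 3.14, 3.14, 3.14].

### API

Orientations are given as a unit quaternion [x, y, z, w].
In Python, from station import bot, viewer gives the robot as it stands.
- The arm moves only by the tool play_rows, never from a script. Its argument "steps" is a list of rows, each a list of 2 entries, a list of its own where there are three numbers: the shift along the tool's x, y, z in mm, then the turn, a rotation vector about the tool's x, y, z in degrees. A call has exactly 10 rows; each row shifts and turns the commanded pose from where the row before left it, along the tool's axes as they then stand; what a row does not reach is not made up. A row lasts 1/10 s, in which the tool goes at most 50 mm and 8.59 degrees, less where a joint would pass 70% of its speed; a pose out of reach is approached as far as the arm can. A call with a gripper value outside its range is refused whole. "gripper" is the gripper's target within -1 to 1 (shut at 1, half-way at 0, fully open at -1), set as the call begins (left out, the last holds). The fingers move at their own pace and stop on an object; "newtons" is the grip in N (left out, the last holds). Time passes only in rows, so rows that do not move let the fingers close, or fill a call up. It gives the time, the measured TCP pose, the force and the opening at its end, in the units of the state.
- bot.observe(): the state, without advancing time (a new reading comes with each control period).
- viewer.grab_frame(name): name is "scene" or "top" or "wrist"; returns (picture, depth): 384x512x3 uint8, red, green, blue; 384x512 float32, m along the optical axis (not along the pixel's ray), 0 where there is no reading.
- viewer.camera_info(name): a dict with "K" (3x3 intrinsics, pixels), "k1" (the pictures are not rectified: a ray, as slopes to the right and down, at radius r is drawn at 1 + k1 r^2 times it, then the intrinsics apply), "pose" (4x4, takes a point from camera to world coordinates); the wrist camera has in their place "tool_from_camera" (4x4, takes a point from camera to tool coordinates, whose origin is the TCP and whose axes are the tool frame's). Camera axes: x right, y down, z forward; pixel columns grow to the right and rows downward; lengths in m; the calibration is good to about 2 mm. A picture is of the moment at which its call begins: read the wrist's pose just before it. camera_info takes no time and is no camera call.
- bot.finish_job(): hands the job in, once; it reports no verdict.
Trained networks look in the newest picture that a camera, given by its name, has taken for a name from the list of things; names that differ only in an ending like _2 or _b are one class to them, and where a whole thing is asked for, a point or a joint stands for the part that bears it (a point fixed in the world has none). Each returns a list of dicts, best first, with "conf" (0 to 1); they miss things now and then, are a little off and sometimes report something else, mostly with a low value. They report only what shows in the picture. A call takes as long as a camera call. They do not tell look-alikes from the thing itself.
- viewer.search_frame(camera, thing): "xyz" ([x, y, z] in m, in world coordinates, good to about 4 mm: the middle of the surface that is visible of it).
- viewer.trace(camera, thing): "region" (384x512 bool, what is visible of it).
- viewer.pinpoint(camera, thing): "xyz" ([x, y, z] in m, in world coordinates, good to about 4 mm: a listed point, or the origin of a listed thing).
The state is a dict: "time_s": time; "joint_positions": joint angles; "joint_velocities": joint speeds; "joint_torque": joint torques, N m; "eef_pos": TCP position; "tool_rot": TCP orientation; "wrist_force": force on the tool from outside, world axes, zero at the start; "torque": the same for the moment, N m; "gripper_width": finger opening in m.
Only numpy, scipy, OpenCV 4.12 (cv2) and the standard library are available. Lean on these libraries where they do the work, as an engineer would, in place of code of your own. Each camera call takes 0.05 s, during which the arm holds its last target. There are 200 camera calls.

## Working session

There is one attempt and no reset: what is moved stays moved. The work goes in short steps, Python scripts to look and compute and a tool call to move; the robot and the scene stay as the last step left them, time stands still between calls to the robot, and variables do not carry over. Pictures are saved under pics/ and viewed, about 12 in all and at most 16, crops included, and the job is handed in when it is done.

Besides the shell and the picture viewer there is one more tool, called after "Request:" as name(argument=value, ...), one argument or row to a line, values as JSON. play_rows: Moves the arm, as the interface text tells. Its arguments: {"type":"object","properties":{"steps":{"type":"array","items":{"type":"array"}},"gripper":{"type":"number"},"newtons":{"type":"number"}},"required":["steps"]}

```bash
mkdir -p pics; ls; python3 - <<'E'
from station import bot, viewer
import cv2, numpy as np
print({k:np.round(v,3).tolist() for k,v in bot.observe().items()})
for n in ("scene","top"):
    p,d=viewer.grab_frame(n); cv2.imwrite(f"pics/{n}0.png",p[:,:,::-1]); np.savez(f"pics/{n}0.npz",p=p,d=d)
    for t in "case_center carton_center pill_bottle_center tube_center rollon_center spice_jar_center dish_floor long_pocket_floor round_cup_floor oblong_cup_floor".split():
        print(n,t,[(np.round(r["xyz"],3).tolist(),round(r["conf"],2)) for r in viewer.pinpoint(n,t)][:3])
    i=viewer.camera_info(n); print(np.round(i["K"],1).tolist(),i["k1"],np.round(i["pose"],3).tolist())
print(viewer.camera_info("wrist"))
E
```

```text
pics
{'time_s': 0.0, 'joint_positions': [-1.367, 0.334, 0.04, 1.466, -0.013, 1.343, -0.059], 'joint_velocities': [-0.001, -0.001, 0.001, -0.002, -0.0, -0.002, 0.0], 'joint_torque': [0.0, -65.633, 1.336, -40.383, -0.059, 0.044, 0.0], 'eef_pos': [0.194, 0.62, 0.222], 'tool_rot': [0.7, -0.107, 0.107, -0.698], 'wrist_force': [0.755, 0.02, -0.132], 'torque': [0.056, 0.073, -0.011], 'gripper_width': 0.087}
scene case_center [([0.503, 0.026, 0.01], 0.73), ([0.498, -0.138, 0.009], 0.7), ([0.449, -0.063, 0.006], 0.54)]
scene carton_center [([0.416, -0.196, 0.026], 0.83), ([0.444, 0.095, 0.05], 0.17)]
scene pill_bottle_center [([0.395, 0.252, 0.062], 0.83)]
scene tube_center [([0.509, 0.259, 0.075], 0.66), ([0.566, 0.367, 0.076], 0.52)]
scene rollon_center [([0.447, 0.095, 0.053], 0.66)]
scene spice_jar_center [([0.447, 0.384, 0.047], 0.79)]
scene dish_floor [([0.671, -0.138, 0.021], 0.91)]
scene long_pocket_floor [([0.653, 0.024, 0.009], 0.95)]
scene round_cup_floor [([0.664, -0.055, 0.01], 0.93)]
scene oblong_cup_floor [([0.644, 0.105, 0.01], 0.72)]
[[496.7, 0.0, 250.9], [0.0, 496.7, 191.4],
[... 868 characters left out ...]
0.0, 1.0]] -0.043538012757125696 [[0.008, -0.978, 0.209, 0.341], [-1.0, -0.009, -0.004, 0.097], [0.006, -0.208, -0.978, 1.077], [0.0, 0.0, 0.0, 1.0]]
{'K': array([[273.41503861,   0.        , 253.27587939],
       [  0.        , 273.41503861, 187.67522518],
       [  0.        ,   0.        ,   1.        ]]), 'k1': -0.04364030988476848, 'tool_from_camera': array([[-3.83993310e-04,  9.66388795e-01,  2.57084711e-01,
        -7.03319684e-02],
       [ 1.52031370e-04, -2.57084670e-01,  9.66388871e-01,
        -1.61981605e-01],
       [ 9.99999915e-01,  4.10171802e-04, -4.82026189e-05,
         1.30813309e-03],
       [ 0.00000000e+00,  0.00000000e+00,  0.00000000e+00,
         1.00000000e+00]])}
```

View pics/top0.png

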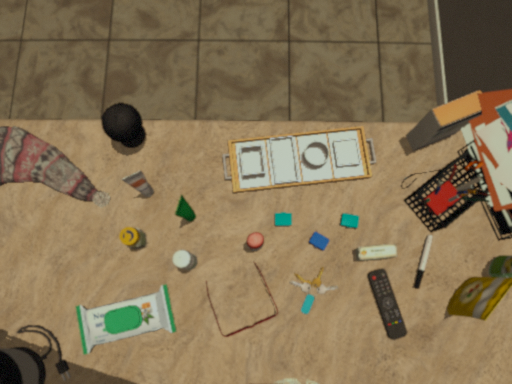

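View pics/scene0.png

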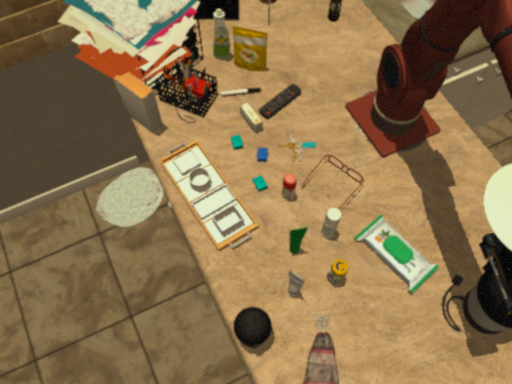

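Top view: the blue case is at (319,241). Its turquoise look-alikes are at (283,219), (349,221) and perhaps (308,304). The white tube is at (138,184) and the green tube, not meant, is at (186,208). The carton is at (376,253), the bottle at (183,260), the roll-on at (255,241) and the jar at (130,237). From left to right, the tray's inserts are oblong cup, long pocket, round cup and dish. Next I'll enlarge this and measure the yaws.

```bash
cat > h.py <<'E'
import numpy as np, cv2
from scipy.spatial.transform import Rotation as R
from station import bot, viewer
def pose(name):
    i=viewer.camera_info(name)
    if name!="wrist": return i, i["pose"]
    s=bot.observe(); T=np.eye(4); T[:3,:3]=R.from_quat(s["tool_rot"]).as_matrix(); T[:3,3]=s["eef_pos"]
    return i, T@i["tool_from_camera"]
def cloud(name):
    "picture, HxWx3 world points (nan where no depth)"
    i,P=pose(name); p,d=viewer.grab_frame(name)
    u,v=np.meshgrid(np.arange(512.),np.arange(384.))
    xy=cv2.undistortPoints(np.stack([u,v],-1).reshape(-1,1,2),np.asarray(i["K"]),np.array([i["k1"],0,0,0.])).reshape(384,512,2)
    c=np.dstack([xy*d[...,None],d]); c[d==0]=np.nan
    return p, c@P[:3,:3].T+P[:3,3]
def rect(pts):
    "min-area rectangle in plan: centre, long side, short side, yaw of long side in deg"
    (c,s,a)=cv2.minAreaRect((pts[:,:2]*1000).astype(np.float32)); w,h=s
    if h>w: w,h,a=h,w,a+90
    return np.round([c[0],c[1],w,h,(a+90)%180-90],1)
def tgt(p,jaw,n):
    "rows to bring TCP (mm) to p with jaw axis (tool z) at yaw jaw deg, pointing down"
    s=bot.observe(); q=R.from_quat(s["tool_rot"]); z=q.as_matrix()[:,2]; y=q.as_matrix()[:,1]
    now=np.degrees(np.arctan2(z[1],z[0])); t=(jaw-now+90)%180-90
    g=R.from_euler('z',t,degrees=True)
    d=np.asarray(p)-np.asarray(s["eef_pos"])*1000
    zt=np.array([np.cos(np.radians(jaw)),np.sin(np.radians(jaw)),0]);zt=zt*(1 if t+now-jaw<1 and t+now-jaw>-1 else -1)
    yt=np.array([0,0,-1.]); Rt=R.from_matrix(np.c_[np.cross(yt,zt),yt,zt])
    rv=(q.inv()*Rt).as_rotvec(degrees=True)
    print("jaw now",round(now,1),"turn",np.round(rv,1),"dist",np.round(d,1),"tool-shift without turn",np.round(q.inv().apply(d),1),"after turn",np.round(Rt.inv().apply(d),1))
    step=R.from_rotvec(rv/n,degrees=True); c=q
    for k in range(n):
        print([np.round(c.inv().apply(d/n),1).tolist(),np.round(rv/n,2).tolist()]); c=c*step
E
python3 - <<'E'
from h import *
p,X=cloud("top"); np.savez("pics/t1.npz",p=p,X=X)
cv2.imwrite("pics/crop1.png",cv2.resize(p[130:290,100:400,::-1],None,fx=2.66,fy=2.66,interpolation=cv2.INTER_CUBIC))
for t,z in (("case_center",.012),("carton_center",.035),("tube_center",.03),("dish_floor",.0)):
    for r in viewer.trace("top",t)[:4]:
        m=r["region"]; q=X[m]; q=q[q[:,2]>z]
        if len(q)>5: print(t,round(r["conf"],2),len(q),rect(q),np.round(np.percentile(q[:,2],[5,50,95]),3),p[m].mean(0).round())
hsv=cv2.cvtColor(p,cv2.COLOR_RGB2HSV)
m=(X[...,0]>.55)&(X[...,0]<.78)&(X[...,1]>-.25)&(X[...,1]<.22)&(X[...,2]>.008)&(X[...,2]<.07)
n,l,st,_=cv2.connectedComponentsWithStats(m.astype(np.uint8))
for k in range(1,n):
    if st[k,4]>100: print("tray",st[k],rect(X[l==k]))
E
```

```text
case_center 0.59 203 [501.4  28.2  42.2  30.  -89.1] [0.014 0.018 0.021] [ 19. 145. 126.]
case_center 0.55 225 [448.3 -59.2  42.6  33.   61.2] [0.014 0.017 0.02 ] [ 57.  93. 132.]
case_center 0.51 211 [ 499.1 -136.1   40.6   33.1   80.6] [0.014 0.017 0.02 ] [ 18. 142. 124.]
carton_center 0.91 514 [ 420.5 -193.2   90.8   33.2  -85.5] [0.04  0.045 0.048] [164. 162. 130.]
tube_center 0.95 389 [566.5 363.8  45.4  20.8 -64.1] [0.045 0.108 0.154] [107.  90.  73.]
tube_center 0.86 287 [507.9 254.1  43.7  20.  -15.4] [0.047 0.107 0.154] [32. 74. 31.]
dish_floor 0.9 1348 [ 672.6 -132.8  125.6   77.2    7.4] [0.007 0.014 0.027] [181. 187. 172.]
tray [ 222  126  155   67 5898] [657.6 -14.3 388.4 137.3 -83.1]
```

View pics/crop1.png

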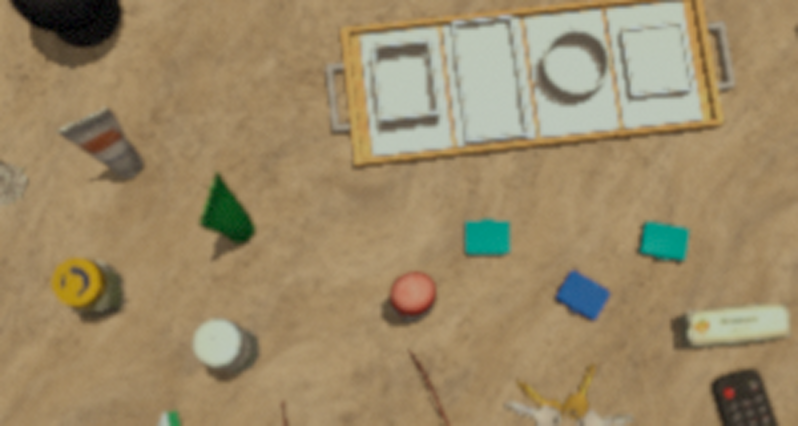

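The crop confirms the blue case at crop (583,295), which is top (319,241). The other two are plainly turquoise, and the tube with the red band is the white one. Next I move above the case.

```bash
python3 -c "
from h import *
tgt([449,-61,130],61,18)"
```

```text
jaw now 72.6 turn [-0.  11.6  0. ] dist [ 255.1 -681.4  -92.6] tool-shift without turn [ 446.8   92.6 -574.3] after turn [ 553.5   92.6 -472.3]
[[24.8, 5.1, -31.9], [-0.0, 0.65, 0.0]]
[[25.2, 5.1, -31.6], [-0.0, 0.65, 0.0]]
[[25.5, 5.1, -31.3], [-0.0, 0.65, 0.0]]
[[25.9, 5.1, -31.0], [-0.0, 0.65, 0.0]]
[[26.2, 5.1, -30.8], [-0.0, 0.65, 0.0]]
[[26.6, 5.1, -30.5], [-0.0, 0.65, 0.0]]
[[26.9, 5.1, -30.2], [-0.0, 0.65, 0.0]]
[[27.3, 5.1, -29.8], [-0.0, 0.65, 0.0]]
[[27.6, 5.1, -29.5], [-0.0, 0.65, 0.0]]
[[27.9, 5.1, -29.2], [-0.0, 0.65, 0.0]]
[[28.3, 5.1, -28.9], [-0.0, 0.65, 0.0]]
[[28.6, 5.1, -28.6], [-0.0, 0.65, 0.0]]
[[28.9, 5.1, -28.3], [-0.0, 0.65, 0.0]]
[[29.2, 5.1, -27.9], [-0.0, 0.65, 0.0]]
[[29.5, 5.1, -27.6], [-0.0, 0.65, 0.0]]
[[29.8, 5.1, -27.3], [-0.0, 0.65, 0.0]]
[[30.2, 5.1, -26.9], [-0.0, 0.65, 0.0]]
[[30.5, 5.1, -26.6], [-0.0, 0.65, 0.0]]
```

Request:
play_rows(
  steps=[
    [[36,0,-24],[0,0,0]],
    [[36,0,-24],[0,0,0]],
    [[36,0,-24],[0,0,0]],
    [[36,0,-24],[0,0,0]],
    [[36,0,-24],[0,0,0]],
    [[36,0,-24],[0,0,0]],
    [[36,0,-24],[0,0,0]],
    [[36,0,-24],[0,0,0]],
    [[36,0,-24],[0,0,0]],
    [[36,0,-24],[0,0,0]],
  ],
  gripper=-1,
  newtons=20,
)

```text
time_s: 2.35
eef_pos: [0.4668, 0.2825, 0.2229]
tool_rot: [-0.699, 0.107, -0.107, 0.699]
wrist_force: [1.5, -0.1, 0.4]
gripper_width: 0.0868
```

Request:
play_rows(
  steps=[
    [[9,5,-33],[0,0,0]],
    [[9,5,-33],[0,0,0]],
    [[9,5,-33],[0,0,0]],
    [[9,10,-33],[0,0,0]],
    [[9,10,-33],[0,0,0]],
    [[9,10,-33],[0,0,0]],
    [[9,10,-33],[0,0,0]],
    [[9,12,-33],[0,0,0]],
    [[9,12,-33],[0,6,0]],
    [[5,12,-33],[0,5.6,0]],
  ],
)

```text
time_s: 3.35
eef_pos: [0.4465, -0.0575, 0.1315]
tool_rot: [-0.684, 0.178, -0.179, 0.684]
wrist_force: [1.1, -0.6, -0.6]
gripper_width: 0.087
```

```bash
cat >> h.py <<'E'
def look(name,zmin,zmax,c,r,out=None):
    "rects of blobs with heights in zmin..zmax within r (m) of plan point c"
    p,X=cloud(name)
    if out: cv2.imwrite(f"pics/{out}.png",p[:,:,::-1])
    with np.errstate(invalid='ignore'):
        m=(X[...,2]>zmin)&(X[...,2]<zmax)&(np.hypot(X[...,0]-c[0],X[...,1]-c[1])<r)
    n,l,st,_=cv2.connectedComponentsWithStats(m.astype(np.uint8))
    for k in range(1,n):
        if st[k,4]>60: q=X[l==k]; print(name,st[k].tolist(),rect(q),"z",np.round(np.percentile(q[:,2],[2,50,98]),4),p[l==k].mean(0).round())
    return p,X
E
python3 - <<'E'
from h import *
s=bot.observe(); print(s["eef_pos"],s["tool_rot"],s["time_s"],s["wrist_force"])
look("wrist",.011,.03,(.449,-.061),.06,"w1")
tgt([449,-61,8],61,1)
E
```

```text
[ 0.44646086 -0.05749137  0.13150239] [-0.68416632  0.17779688 -0.17867274  0.6843835 ] 3.35 [ 1.07698968 -0.61129361 -0.60771454]
wrist [233, 170, 41, 31, 1183] [448.1 -57.4  42.5  33.9  61.4] z [0.0142 0.0177 0.0192] [ 78.  92. 124.]
jaw now 60.2 turn [ 0.1 -0.8 -0.1] dist [   5.5    1.7 -121.6] tool-shift without turn [  4.  121.6   4.4] after turn [  4.  121.6   4.1]
[[4.0, 121.6, 4.4], [0.13, -0.84, -0.06]]
```

View pics/w1.png

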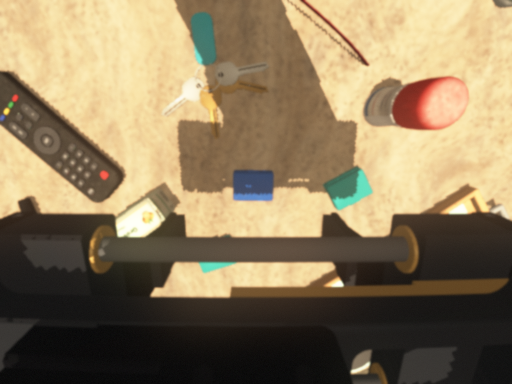

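The blue case is at wrist (253,185), measuring 42.5 x 33.9 mm at (448,-57.5) with yaw 61.4. That agrees with the top camera. I'll descend and grip.

Request:
play_rows(
  steps=[
    [[1.5,15,0],[0,-1,0]],
    [[0,18,0],[0,0,0]],
    [[0,18,0],[0,0,0]],
    [[0,18,0],[0,0,0]],
    [[0,18,0],[0,0,0]],
    [[0,15,0],[0,0,0]],
    [[0,10,0],[0,0,0]],
    [[0,7,0],[0,0,0]],
    [[0,4.5,0],[0,0,0]],
    [[0,0,0],[0,0,0]],
  ],
)

```text
time_s: 4.4
eef_pos: [0.4474, -0.0567, 0.0079]
tool_rot: [0.686, -0.171, 0.171, -0.686]
wrist_force: [0.1, 0.0, 0.3]
gripper_width: 0.087
```

Request:
play_rows(
  steps=[
    [[0,0,0],[0,0,0]],
    [[0,0,0],[0,0,0]],
    [[0,0,0],[0,0,0]],
    [[0,0,0],[0,0,0]],
    [[0,0,0],[0,0,0]],
    [[0,0,0],[0,0,0]],
    [[0,0,0],[0,0,0]],
    [[0,0,0],[0,0,0]],
    [[0,0,0],[0,0,0]],
    [[0,0,0],[0,0,0]],
  ],
  gripper=1,
  newtons=20,
)

```text
time_s: 5.4
eef_pos: [0.4475, -0.0567, 0.0081]
tool_rot: [0.686, -0.171, 0.171, -0.686]
wrist_force: [-0.3, -0.5, 1.7]
gripper_width: 0.0419
```

```bash
python3 - <<'E'
from h import *
d=np.load("pics/t1.npz"); p,X=d["p"],d["X"]
# inserts: rims from top view
for n,c,lo,hi in (("dish",(.669,-.136),.025,.032),("pocket",(.652,.027),.019,.03),("round",(.666,-.053),.035,.06),("oblong",(.643,.105),.035,.06)):
    m=(X[...,2]>lo)&(X[...,2]<hi)&(abs(X[...,0]-c[0])<.075)&(abs(X[...,1]-c[1])<.042)
    print(n,m.sum(),rect(X[m]))
tgt([670,-135,90],7,12)
E
```

```text
dish 138 [ 672.  -133.    67.7   59.5    7.9]
pocket 210 [652.6  26.4 138.7  79.4   1.3]
round 170 [662.1 -53.2  61.4  61.2  59.7]
oblong 186 [642.5 105.2  74.4  55.8   7. ]
jaw now 62.1 turn [ 0.  55.1  0. ] dist [222.5 -78.3  81.9] tool-shift without turn [233.3 -81.9  35.1] after turn [104.8 -81.9 211.3]
[[19.4, -6.8, 2.9], [0.0, 4.59, 0.0]]
[[19.1, -6.8, 4.5], [0.0, 4.59, 0.0]]
[[18.7, -6.8, 6.0], [0.0, 4.59, 0.0]]
[[18.2, -6.8, 7.5], [0.0, 4.59, 0.0]]
[[17.5, -6.8, 8.9], [0.0, 4.59, 0.0]]
[[16.8, -6.8, 10.3], [0.0, 4.59, 0.0]]
[[15.9, -6.8, 11.6], [0.0, 4.59, 0.0]]
[[14.9, -6.8, 12.8], [0.0, 4.59, 0.0]]
[[13.8, -6.8, 14.0], [0.0, 4.59, 0.0]]
[[12.7, -6.8, 15.0], [0.0, 4.59, 0.0]]
[[11.4, -6.8, 16.0], [0.0, 4.59, 0.0]]
[[10.1, -6.8, 16.9], [0.0, 4.59, 0.0]]
```

Request:
play_rows(
  steps=[
    [[0,-25,0],[0,0,0]],
    [[0,-35,0],[0,0,0]],
    [[0,-30,0],[0,0,0]],
    [[19.5,0,3],[0,4.6,0]],
    [[19,0,4.5],[0,4.6,0]],
    [[18.7,0,6],[0,4.6,0]],
    [[18.2,0,7.5],[0,4.6,0]],
    [[17.5,0,9],[0,4.6,0]],
    [[16.8,0,10.3],[0,4.6,0]],
    [[16,0,11.6],[0,4.6,0]],
  ],
)

```text
time_s: 6.4
eef_pos: [0.578, -0.1024, 0.0978]
tool_rot: [0.611, -0.355, 0.355, -0.611]
wrist_force: [-0.0, -0.6, 0.2]
gripper_width: 0.0421
```

Request:
play_rows(
  steps=[
    [[15,0,12.8],[0,4.6,0]],
    [[13.8,0,14],[0,4.6,0]],
    [[12.7,0,15],[0,4.6,0]],
    [[11.4,0,16],[0,4.6,0]],
    [[10,0,17],[0,4.4,0]],
    [[0,0,0],[0,0,0]],
    [[0,0,0],[0,0,0]],
    [[0,0,0],[0,0,0]],
    [[0,0,0],[0,0,0]],
    [[0,0,0],[0,0,0]],
  ],
)

```text
time_s: 7.4
eef_pos: [0.6699, -0.1347, 0.0983]
tool_rot: [-0.53, 0.468, -0.468, 0.53]
wrist_force: [0.4, -0.4, -0.4]
gripper_width: 0.0422
```

```bash
python3 - <<'E'
from h import *
print(bot.observe()["gripper_width"],bot.observe()["eef_pos"])
p,X=look("wrist",.024,.035,(.671,-.134),.06,"w2")
look("wrist",.036,.06,(.662,-.053),.05)
tgt([672,-133,31.5],7.3,1)
E
```

```text
0.04222077633218811 [ 0.66989025 -0.13467542  0.09830923]
wrist [217, 160, 79, 54, 590] [ 671.5 -125.    68.1   48.2    7. ] z [0.0244 0.0266 0.028 ] [144. 127. 104.]
wrist [214, 54, 86, 88, 1545] [662.1 -52.   61.9  61.7  20.4] z [0.0366 0.0492 0.0509] [161. 152. 130.]
jaw now 7.1 turn [-0.  -0.2 -0. ] dist [  1.9   1.8 -66.8] tool-shift without turn [-1.5 66.8  2.1] after turn [-1.5 66.8  2.1]
[[-1.5, 66.8, 2.1], [-0.02, -0.23, -0.02]]
```

View pics/w2.png

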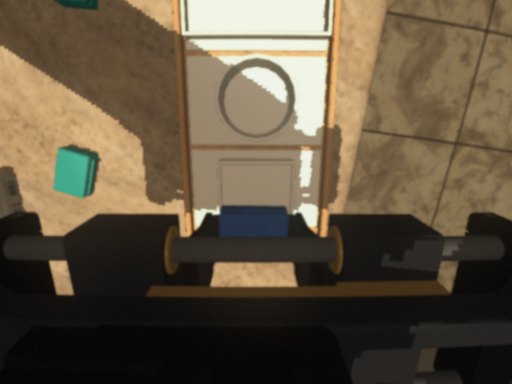

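The blue case is held at (253,221), over the dish whose rim shows at (256,185). The measured dish centre is about (672,-132). I'll lower, release, and lift.

Request:
play_rows(
  steps=[
    [[-2,10,2.3],[0,0,0]],
    [[0,15,0],[0,0,0]],
    [[0,15,0],[0,0,0]],
    [[0,10,0],[0,0,0]],
    [[0,8,0],[0,0,0]],
    [[0,4,0],[0,0,0]],
    [[0,3,0],[0,0,0]],
    [[0,1.8,0],[0,0,0]],
    [[0,0,0],[0,0,0]],
    [[0,0,0],[0,0,0]],
  ],
)

```text
time_s: 8.5
eef_pos: [0.6725, -0.1328, 0.0317]
tool_rot: [-0.53, 0.468, -0.468, 0.53]
wrist_force: [-0.4, -1.0, -1.0]
gripper_width: 0.042
```

Request:
play_rows(
  steps=[
    [[0,0,0],[0,0,0]],
    [[0,0,0],[0,0,0]],
    [[0,0,0],[0,0,0]],
    [[0,0,0],[0,0,0]],
    [[0,-3,0],[0,0,0]],
    [[0,-20,0],[0,0,0]],
    [[0,-30,0],[0,0,0]],
    [[0,-40,0],[0,0,0]],
    [[-30,-30,0],[0,0,0]],
    [[0,0,0],[0,0,0]],
  ],
  gripper=-0.3,
)

```text
time_s: 9.5
eef_pos: [0.6713, -0.0994, 0.1591]
tool_rot: [-0.529, 0.466, -0.469, 0.533]
wrist_force: [1.5, -0.3, -0.6]
gripper_width: 0.0568
```

```bash
python3 - <<'E'
from h import *
print(bot.observe()["eef_pos"],bot.observe()["time_s"])
p,X=look("wrist",.033,.06,(.671,-.134),.03)
p,X=look("top",.033,.06,(.671,-.134),.03)
tgt([425,-190,150],5,12)
E
```

```text
[ 0.67130053 -0.09937771  0.15907476] 9.5
wrist [231, 198, 39, 30, 1077] [ 673.1 -131.9   41.7   32.9    6.3] z [0.0358 0.0407 0.0421] [ 82. 114. 154.]
jaw now 7.2 turn [-0.1  2.2 -0. ] dist [-244.   -88.    -4.9] tool-shift without turn [  56.9    4.5 -253. ] after turn [  66.4    4.9 -250.7]
[[4.7, 0.4, -21.1], [-0.01, 0.18, -0.0]]
[[4.8, 0.4, -21.1], [-0.01, 0.18, -0.0]]
[[4.9, 0.4, -21.1], [-0.01, 0.18, -0.0]]
[[4.9, 0.4, -21.0], [-0.01, 0.18, -0.0]]
[[5.0, 0.4, -21.0], [-0.01, 0.18, -0.0]]
[[5.1, 0.4, -21.0], [-0.01, 0.18, -0.0]]
[[5.1, 0.4, -21.0], [-0.01, 0.18, -0.0]]
[[5.2, 0.4, -21.0], [-0.01, 0.18, -0.0]]
[[5.3, 0.4, -21.0], [-0.01, 0.18, -0.0]]
[[5.3, 0.4, -20.9], [-0.01, 0.18, -0.0]]
[[5.4, 0.4, -20.9], [-0.01, 0.18, -0.0]]
[[5.5, 0.4, -20.9], [-0.01, 0.18, -0.0]]
```

The case is in the dish: its top is at 40.7 mm (23 + 18), centred, with yaw 6. The carton is next.

Request:
play_rows(
  steps=[
    [[5.7,0.5,-25],[0,0.2,0]],
    [[5.7,0.5,-25],[0,0.2,0]],
    [[5.7,0.5,-25],[0,0.2,0]],
    [[5.7,0.5,-25],[0,0.2,0]],
    [[5.7,0.5,-25],[0,0.2,0]],
    [[5.7,0.5,-25],[0,0.2,0]],
    [[5.7,0.5,-25],[0,0.2,0]],
    [[5.7,0.5,-25],[0,0.2,0]],
    [[5.7,0.5,-25],[0,0.2,0]],
    [[5.7,0.5,-25],[0,0.2,0]],
  ],
)

```text
time_s: 10.6
eef_pos: [0.424, -0.1872, 0.148]
tool_rot: [0.522, -0.478, 0.477, -0.521]
wrist_force: [0.5, 0.3, 0.3]
gripper_width: 0.0566
```

```bash
python3 - <<'E'
from h import *
print(bot.observe()["eef_pos"],bot.observe()["time_s"])
p,X=look("wrist",.037,.06,(.42,-.193),.075,"w3")
tgt([419,-194,25],5,1)
E
```

```text
[ 0.4240367  -0.18724022  0.14803537] 10.6
wrist [234, 146, 33, 88, 2618] [ 421.3 -191.4   91.2   32.5  -83.8] z [0.0422 0.0454 0.0471] [171. 162. 127.]
jaw now 4.7 turn [ 0.2 -0.3 -0.1] dist [  -1.3   -4.8 -122.6] tool-shift without turn [  4.8 122.6  -1.2] after turn [  4.7 122.6  -1.7]
[[4.8, 122.6, -1.2], [0.24, -0.25, -0.07]]
```

View pics/w3.png

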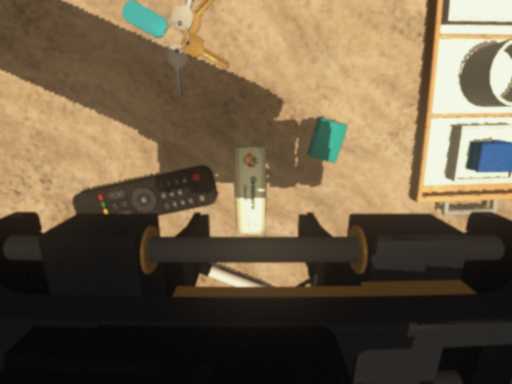

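The carton is at (250,190), with the remote close on its left (edge at about (215,185)). I'll check the remote's height and the clearance.

```bash
python3 - <<'E'
from h import *
p,X=cloud("wrist")
m=np.zeros((384,512),bool); m[150:232,150:229]=1
m&=(X[...,2]>.008)&(X[...,2]<.06)
print("remote",rect(X[m]),np.percentile(X[m][:,2],[50,95,99.5]),"max",X[m].max(0))
c=np.array([.4213,-.192]); j=np.radians(5); a=(X[...,:2]-c)@[np.cos(j),np.sin(j)]; b=(X[...,:2]-c)@[np.sin(j),-np.cos(j)]
for b0 in (-10,0,10,20,30):
    s=m&(abs(b*1000-b0)<4); print(b0, a[s].max()*1000 if s.any() else None)
k=(X[...,2]>.037)&(abs(a)<.04)&(abs(b)<.07); print("carton a",np.percentile(a[k],[1,50,99])*1e3,"b",np.percentile(b[k],[.5,99.5])*1e3)
E
```

```text
remote [ 339.8 -206.1   84.6   45.5   17.1] [0.01700817 0.01890418 0.01967153] max [ 0.38373552 -0.17481898  0.02043411]
-10 -42.20835921735788
0 -40.46578334731549
10 -38.738327534304545
20 -40.73115654279212
30 -66.13126304098493
carton a [-39.31519183  -2.28490791  39.22541504] b [-42.17852344  35.50688516]
```

Request:
play_rows(
  steps=[
    [[5,15,-3],[0,-0.5,0]],
    [[0,20,0],[0,0,0]],
    [[0,20,0],[0,0,0]],
    [[0,20,0],[0,0,0]],
    [[0,17,0],[0,0,0]],
    [[0,15,0],[0,0,0]],
    [[0,9,0],[0,0,0]],
    [[0,6,0],[0,0,0]],
    [[0,0,0],[0,0,0]],
    [[0,0,0],[0,0,0]],
  ],
)

```text
time_s: 11.7
eef_pos: [0.4238, -0.1919, 0.0276]
tool_rot: [0.524, -0.475, 0.475, -0.524]
wrist_force: [1.0, 0.2, -0.2]
gripper_width: 0.0567
```

Request:
play_rows(
  steps=[
    [[0,0,0],[0,0,0]],
    [[0,0,0],[0,0,0]],
    [[0,0,0],[0,0,0]],
    [[0,0,0],[0,0,0]],
    [[0,0,0],[0,0,0]],
    [[0,0,0],[0,0,0]],
    [[0,0,0],[0,0,0]],
    [[0,0,0],[0,0,0]],
    [[0,0,0],[0,0,0]],
    [[0,0,0],[0,0,0]],
  ],
  gripper=1,
  newtons=15,
)

```text
time_s: 12.7
eef_pos: [0.4237, -0.1916, 0.0275]
tool_rot: [-0.524, 0.475, -0.475, 0.524]
wrist_force: [-1.7, 1.2, 6.5]
gripper_width: 0.0347
```

```bash
python3 - <<'E'
from h import *
s=bot.observe();print(s["gripper_width"],s["eef_pos"],s["joint_positions"])
tgt([652,27,140],97.1,14)
E
```

```text
0.03468554504807897 [ 0.42372278 -0.1915715   0.02747524] [-0.50716255  0.23678263  0.92853573  2.14643022 -0.24925252  0.86709555
  0.66791761]
jaw now 5.6 turn [ 0.  88.5 -0. ] dist [228.3 218.6 112.5] tool-shift without turn [-195.5 -112.4  248.4] after turn [-253.5 -112.5 -188.7]
[[-14.0, -8.0, 17.7], [0.0, 6.32, -0.0]]
[[-15.8, -8.0, 16.1], [0.0, 6.32, -0.0]]
[[-17.5, -8.0, 14.3], [0.0, 6.32, -0.0]]
[[-19.0, -8.0, 12.2], [0.0, 6.32, -0.0]]
[[-20.2, -8.0, 10.1], [0.0, 6.32, -0.0]]
[[-21.2, -8.0, 7.8], [0.0, 6.32, -0.0]]
[[-21.9, -8.0, 5.4], [0.0, 6.32, -0.0]]
[[-22.4, -8.0, 3.0], [0.0, 6.32, -0.0]]
[[-22.6, -8.0, 0.5], [0.0, 6.32, -0.0]]
[[-22.5, -8.0, -2.0], [0.0, 6.32, -0.0]]
[[-22.1, -8.0, -4.5], [0.0, 6.32, -0.0]]
[[-21.5, -8.0, -6.9], [0.0, 6.32, -0.0]]
[[-20.6, -8.0, -9.2], [0.0, 6.32, -0.0]]
[[-19.5, -8.0, -11.4], [0.0, 6.32, -0.0]]
```

Request:
play_rows(
  steps=[
    [[0,-20,0],[0,0,0]],
    [[0,-40,0],[0,0,0]],
    [[0,-40,0],[0,0,0]],
    [[-14,-8,17.7],[0,6.3,0]],
    [[-15.8,-4,16],[0,6.3,0]],
    [[-17.5,0,14.3],[0,6.3,0]],
    [[-19,0,12.2],[0,6.3,0]],
    [[-20.2,0,10],[0,6.3,0]],
    [[-21.2,0,7.8],[0,6.3,0]],
    [[-22,0,5.4],[0,6.3,0]],
  ],
)

```text
time_s: 13.7
eef_pos: [0.538, -0.0814, 0.139]
tool_rot: [-0.306, 0.638, -0.638, 0.305]
wrist_force: [-0.3, 0.6, 0.3]
gripper_width: 0.0354
```

Request:
play_rows(
  steps=[
    [[-22.4,0,3],[0,6.3,0]],
    [[-22.6,0,0.5],[0,6.3,0]],
    [[-22.5,0,-2],[0,6.3,0]],
    [[-22,0,-4.5],[0,6.3,0]],
    [[-21.5,0,-7],[0,6.3,0]],
    [[-20.6,0,-9.2],[0,6.3,0]],
    [[-19.5,0,-11.4],[0,6.6,0]],
    [[0,0,0],[0,0,0]],
    [[0,0,0],[0,0,0]],
    [[0,0,0],[0,0,0]],
  ],
)

```text
time_s: 14.7
eef_pos: [0.6506, 0.0266, 0.1392]
tool_rot: [0.044, -0.706, 0.706, -0.043]
wrist_force: [0.2, -0.3, -0.8]
gripper_width: 0.0356
```

```bash
python3 - <<'E'
from h import *
s=bot.observe();print(s["gripper_width"],s["eef_pos"],s["joint_positions"])
p,X=look("wrist",.10,.18,(.652,.027),.08,"w4")
p,X=look("top",.10,.17,(.652,.027),.08)
tgt([652.5,26,39],97.1,1)
E
```

```text
0.035552274350620715 [0.65056133 0.02662976 0.13916625] [-0.82656481  0.57101693  1.01327158  1.60118417 -0.50310909  1.25442565
 -1.17146324]
wrist [196, 158, 116, 79, 5250] [670.3  30.4  58.2  49.6 -82.8] z [0.1378 0.1568 0.1705] [137. 126.  93.]
wrist [228, 263, 52, 24, 1193] [628.2  25.2  32.1  18.4 -78.4] z [0.1545 0.1569 0.1581] [126. 114.  83.]
jaw now -83.0 turn [ 0.  -0.1 -0. ] dist [   1.8   -0.8 -100.4] tool-shift without turn [ -1.7 100.4   1. ] after turn [ -1.7 100.4   1. ]
[[-1.7, 100.4, 1.0], [0.02, -0.08, -0.0]]
```

View pics/w4.png

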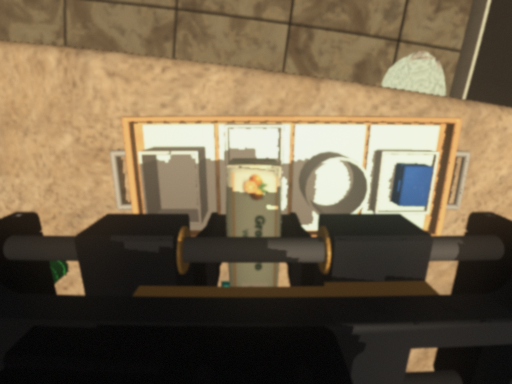

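The carton is held at (253,195) with the pocket beneath it (rim at (253,130)). I'll check the carton's ends along the pocket.

```bash
python3 - <<'E'
from h import *
p,X=cloud("wrist")
j=np.radians(7.1); e=np.array([np.cos(j),np.sin(j)]); f=np.array([-np.sin(j),np.cos(j)])
D=X[...,:2]-np.array(bot.observe()["eef_pos"][:2]); a=D@e*1e3; b=D@f*1e3
m=(X[...,2]>.145)&(X[...,2]<.165)&(abs(b)<30)&(abs(a)<70)
for a0 in range(-60,61,10):
    s=m&(abs(a-a0)<5); print(a0,s.sum(),(b[s].min().round(1),b[s].max().round(1)) if s.sum() else "")
s=m&(abs(b)<10); print("a",np.percentile(a[s],[0.2,99.8]))
m=(X[...,2]>.019)&(X[...,2]<.03)&(abs(b)<40)&(a>20)&(a<75); q=m&(abs(b)<20); print("pocket far rim a",np.percentile(a[q],[1,99]),"walls b", np.percentile(b[m&(a<57)],[1,50,99]))
E
```

```text
-60 0 
-50 0 
-40 0 
-30 374 (np.float64(-14.1), np.float64(16.5))
-20 730 (np.float64(-14.4), np.float64(17.4))
-10 82 (np.float64(-13.5), np.float64(14.4))
0 246 (np.float64(-16.8), np.float64(18.7))
10 1395 (np.float64(-25.7), np.float64(27.7))
20 919 (np.float64(-14.2), np.float64(17.5))
30 943 (np.float64(-14.3), np.float64(15.8))
40 1107 (np.float64(-14.1), np.float64(15.8))
50 0 
60 0 
a [-30.11338683  44.63923852]
pocket far rim a [58.80965317 68.03668747] walls b [-29.26106941 -26.3125719   29.57850713]
```

Request:
play_rows(
  steps=[
    [[-4,15,0.7],[0,0,0]],
    [[0,18,0],[0,0,0]],
    [[0,18,0],[0,0,0]],
    [[0,15,0],[0,0,0]],
    [[0,12,0],[0,0,0]],
    [[0,10,0],[0,0,0]],
    [[0,7,0],[0,0,0]],
    [[0,4,0],[0,0,0]],
    [[0,2,0],[0,0,0]],
    [[0,0,0],[0,0,0]],
  ],
)

```text
time_s: 15.85
eef_pos: [0.6553, 0.0275, 0.0384]
tool_rot: [0.043, -0.706, 0.706, -0.044]
wrist_force: [-0.1, 0.2, -0.4]
gripper_width: 0.0352
```

Request:
play_rows(
  steps=[
    [[0,0,0],[0,0,0]],
    [[0,0,0],[0,0,0]],
    [[0,0,0],[0,0,0]],
    [[0,0,0],[0,0,0]],
    [[0,0,0],[0,0,0]],
    [[0,-10,0],[0,0,0]],
    [[0,-30,0],[0,0,0]],
    [[0,-40,0],[0,0,0]],
    [[0,-40,0],[0,0,0]],
    [[0,-30,0],[0,0,0]],
  ],
  gripper=-0.15,
)

```text
time_s: 16.85
eef_pos: [0.6556, 0.0269, 0.1917]
tool_rot: [0.042, -0.706, 0.706, -0.044]
wrist_force: [-0.1, -0.3, -0.7]
gripper_width: 0.0501
```

```bash
python3 - <<'E'
from h import *
s=bot.observe();print(s["gripper_width"],s["eef_pos"],s["time_s"])
p,X=look("wrist",.042,.08,(.652,.027),.08)
look("top",.042,.08,(.652,.027),.08)
look("top",.08,.14,(.397,.254),.06)
E
```

```text
0.05006905759483533 [0.65563478 0.02692883 0.19170402] 16.85
wrist [239, 140, 29, 80, 2189] [654.   28.3  92.1  33.2   7.2] z [0.0475 0.0553 0.0571] [164. 153. 116.]
wrist [190, 149, 21, 63, 340] [645.5  88.4  72.8  20.1   6.3] z [0.0427 0.0492 0.0509] [160. 148. 124.]
wrist [296, 155, 25, 52, 244] [660.7 -33.8  60.   25.9   7.6] z [0.0427 0.0493 0.0511] [172. 165. 140.]
top [172, 250, 22, 19, 311] [395.9 254.6  38.5  37.6 -55.9] z [0.0837 0.1249 0.1288] [195. 199. 179.]
```

The carton rests in the pocket: its top is at 57 mm (10 + 47) and its yaw is 7.2. The bottle is next.

Request:
play_rows(
  steps=[
    [[23,2,-25.8],[0,0,0]],
    [[23,2,-25.8],[0,0,0]],
    [[23,2,-25.8],[0,0,0]],
    [[23,2,-25.8],[0,0,0]],
    [[23,2,-25.8],[0,0,0]],
    [[23,2,-25.8],[0,0,0]],
    [[23,2,-25.8],[0,0,0]],
    [[23,2,-25.8],[0,0,0]],
    [[23,2,-25.8],[0,0,0]],
    [[23,2,-25.8],[0,0,0]],
  ],
  gripper=-1,
)

```text
time_s: 18.0
eef_pos: [0.3934, 0.2561, 0.1675]
tool_rot: [-0.044, 0.706, -0.706, 0.044]
wrist_force: [0.2, 1.3, -0.7]
gripper_width: 0.0869
```

```bash
python3 - <<'E'
from h import *
s=bot.observe();print(s["gripper_width"],s["eef_pos"],s["time_s"])
look("wrist",.12,.14,(.397,.254),.06,"w5")
look("wrist",.09,.12,(.397,.254),.06)
look("top",.03,.16,(.569,.367),.06)
tgt([396,254.5,69],97,1)
E
```

```text
0.0869431244883888 [0.39337412 0.25607859 0.16749696] 18.0
wrist [230, 178, 48, 48, 1786] [396.9 257.6  37.9  37.3  32.8] z [0.1214 0.1258 0.1272] [180. 164. 136.]
wrist [236, 167, 47, 25, 295] [408.6 259.2  38.5  16.1 -83.8] z [0.0903 0.1102 0.1198] [140. 123.  98.]
top [122, 170, 30, 25, 392] [566.7 363.8  45.1  21.5 -64.9] z [0.0368 0.1078 0.1566] [121. 102.  84.]
jaw now -82.6 turn [0.1 0.4 0.1] dist [  3.2  -2.4 -98.7] tool-shift without turn [-3.  98.7  2.9] after turn [-2.8 98.7  2.8]
[[-3.0, 98.7, 2.9], [0.07, 0.36, 0.11]]
```

View pics/w5.png

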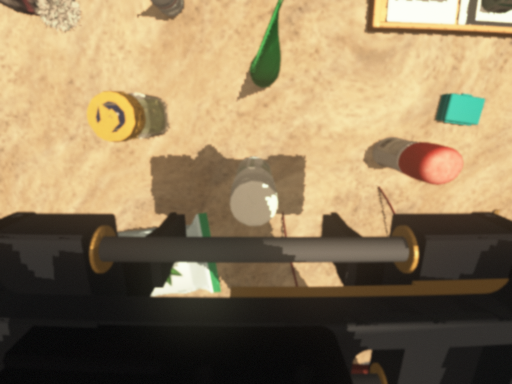

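The bottle's cap is at wrist (254,200) and centred between the jaws, with the roll-on and jar well clear.

Request:
play_rows(
  steps=[
    [[-3,10,0.4],[0,0,0]],
    [[0,15,0],[0,0,0]],
    [[0,18,0],[0,0,0]],
    [[0,18,0],[0,0,0]],
    [[0,15,0],[0,0,0]],
    [[0,12,0],[0,0,0]],
    [[0,7,0],[0,0,0]],
    [[0,3.5,0],[0,0,0]],
    [[0,0,0],[0,0,0]],
    [[0,0,0],[0,0,0]],
  ],
)

```text
time_s: 19.15
eef_pos: [0.3987, 0.2552, 0.0702]
tool_rot: [-0.043, 0.706, -0.706, 0.043]
wrist_force: [-0.4, 0.1, 0.4]
gripper_width: 0.0869
```

Request:
play_rows(
  steps=[
    [[0,0,0],[0,0,0]],
    [[0,0,0],[0,0,0]],
    [[0,0,0],[0,0,0]],
    [[0,0,0],[0,0,0]],
    [[0,0,0],[0,0,0]],
    [[0,0,0],[0,0,0]],
    [[0,0,0],[0,0,0]],
    [[0,0,0],[0,0,0]],
    [[0,0,0],[0,0,0]],
    [[0,0,0],[0,0,0]],
  ],
  gripper=1,
  newtons=20,
)

```text
time_s: 20.15
eef_pos: [0.3982, 0.2552, 0.0697]
tool_rot: [0.043, -0.706, 0.706, -0.043]
wrist_force: [0.5, -0.6, -1.1]
gripper_width: 0.0389
```

Request:
play_rows(
  steps=[
    [[0,-10,0],[0,0,0]],
    [[0,-20,0],[0,0,0]],
    [[0,-30,0],[0,0,0]],
    [[0,-35,0],[0,0,0]],
    [[0,-15,0],[0,0,0]],
    [[0,0,0],[0,0,0]],
    [[0,0,0],[0,0,0]],
    [[0,0,0],[0,0,0]],
    [[0,0,0],[0,0,0]],
    [[0,0,0],[0,0,0]],
  ],
)

```text
time_s: 21.15
eef_pos: [0.3973, 0.2551, 0.1747]
tool_rot: [0.044, -0.705, 0.707, -0.043]
wrist_force: [0.3, 0.9, -0.3]
gripper_width: 0.0389
```

```bash
python3 - <<'E'
from h import *
s=bot.observe();print(s["gripper_width"],s["eef_pos"],s["time_s"])
tgt([662,-53,178],97.1,1)
E
```

```text
0.038886629464899784 [0.39733165 0.25510612 0.17466212] 21.15
jaw now -82.9 turn [-0.1 -0.   0.1] dist [ 264.7 -308.1    3.3] tool-shift without turn [-224.6   -2.9  338.4] after turn [-224.6   -3.3  338.5]
[[-224.6, -2.9, 338.4], [-0.13, -0.01, 0.09]]
```

Request:
play_rows(
  steps=[
    [[-13,0,19],[0,0,0]],
    [[-24,0,36],[0,0,0]],
    [[-24,0,36],[0,0,0]],
    [[-24,0,36],[0,0,0]],
    [[-24,0,36],[0,0,0]],
    [[-24,0,36],[0,0,0]],
    [[-24,0,36],[0,0,0]],
    [[-24,0,36],[0,0,0]],
    [[-24,0,36],[0,0,0]],
    [[-19.6,0,31.4],[0,0,0]],
  ],
)

```text
time_s: 22.15
eef_pos: [0.6507, -0.0398, 0.1748]
tool_rot: [0.045, -0.705, 0.706, -0.042]
wrist_force: [0.5, 1.1, 0.1]
gripper_width: 0.0389
```

```bash
python3 - <<'E'
from h import *
s=bot.observe();print(s["gripper_width"],s["eef_pos"],s["time_s"],s["joint_velocities"].round(2))
p,X=look("wrist",.036,.053,(.662,-.053),.045,"w6")
look("wrist",.215,.25,(.662,-.053),.025)
look("wrist",.035,.15,(.4,.255),.04)
tgt([662,-53,83],97.1,1)
E
```

```text
0.038895020648043545 [ 0.65070547 -0.03984028  0.17480958] 22.15 [ 0.97  0.49 -0.29 -0.65 -0.32  0.24  0.52]
wrist [238, 142, 59, 57, 512] [667.7 -53.7  62.2  51.8  71.4] z [0.0372 0.0493 0.0512] [176. 171. 148.]
wrist [229, 228, 51, 9, 315] [668.2 -43.4  24.1   4.6 -84.8] z [0.2152 0.2185 0.2245] [95. 84. 68.]
wrist [218, 263, 103, 24, 2359] [653.9 -52.   42.2  25.8 -68.7] z [0.2237 0.2314 0.246 ] [110.  97.  78.]
jaw now -83.2 turn [-0.2 -0.3  0.2] dist [ 12.  -11.2 -92.1] tool-shift without turn [-10.9  92.1  12.2] after turn [-10.6  92.1  12.6]
[[-10.9, 92.1, 12.2], [-0.2, -0.32, 0.18]]
```

View pics/w6.png

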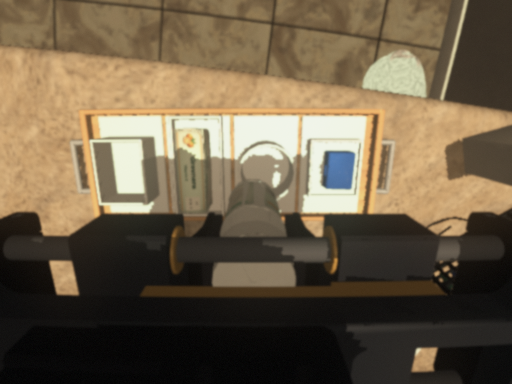

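The case and carton sit in place at (340,170) and (190,170), and the bottle is held upright over the round cup at (265,165). The arm was still settling in this shot, so I'll settle, re-check, then lower.

Request:
play_rows(
  steps=[
    [[0,0,0],[0,0,0]],
    [[0,0,0],[0,0,0]],
    [[0,0,0],[0,0,0]],
    [[0,0,0],[0,0,0]],
    [[0,0,0],[0,0,0]],
    [[0,0,0],[0,0,0]],
    [[0,0,0],[0,0,0]],
    [[0,0,0],[0,0,0]],
    [[0,0,0],[0,0,0]],
    [[0,0,0],[0,0,0]],
  ],
)

```text
time_s: 23.3
eef_pos: [0.6498, -0.0376, 0.1764]
tool_rot: [0.044, -0.706, 0.706, -0.043]
wrist_force: [0.6, -0.2, -1.2]
gripper_width: 0.039
```

```bash
python3 - <<'E'
from h import *
from scipy.optimize import least_squares
s=bot.observe();print(s["eef_pos"])
p,X=cloud("wrist")
def circ(m,r):
    q=X[m][:,:2]*1e3; c=least_squares(lambda c:np.hypot(*(q-c).T)-r,q.mean(0),loss="soft_l1").x
    print(len(q),c.round(1))
circ((X[...,2]>.044)&(X[...,2]<.053)&(np.hypot(X[...,0]-.662,X[...,1]+.053)<.038),30)
e=s["eef_pos"]; D=np.hypot(X[...,0]-e[0],X[...,1]-e[1])
for lo,hi in((.1,.12),(.12,.14),(.14,.16)):
    m=(X[...,2]>lo)&(X[...,2]<hi)&(D<.03); print(lo)
    if m.sum()>30: circ(m,20)
tgt([662,-53,83],97.1,1)
E
```

```text
[ 0.64977966 -0.03762904  0.17643183]
425 [662.7 -51.7]
0.1
93 [648.  -35.8]
0.12
278 [647.8 -36.1]
0.14
357 [647.7 -36.2]
jaw now -82.9 turn [-0.  -0.   0.1] dist [ 12.2 -15.4 -93.4] tool-shift without turn [-10.3  93.4  16.7] after turn [-10.2  93.4  16.8]
[[-10.3, 93.4, 16.7], [-0.03, -0.01, 0.06]]
```

Request:
play_rows(
  steps=[
    [[-6,0,9],[0,0,0]],
    [[-6.6,5,9],[0,0,0]],
    [[0,15,0],[0,0,0]],
    [[0,18,0],[0,0,0]],
    [[0,15,0],[0,0,0]],
    [[0,14,0],[0,0,0]],
    [[0,12,0],[0,0,0]],
    [[0,8,0],[0,0,0]],
    [[0,4,0],[0,0,0]],
    [[0,2,0],[0,0,0]],
  ],
)

```text
time_s: 24.35
eef_pos: [0.6644, -0.0539, 0.0832]
tool_rot: [0.044, -0.706, 0.706, -0.043]
wrist_force: [0.5, -0.7, -0.5]
gripper_width: 0.0387
```

```bash
python3 - <<'E'
from h import *
s=bot.observe();print(s["gripper_width"],s["eef_pos"],s["wrist_force"])
for n in("top","scene"): look(n,.125,.15,(.662,-.053),.03)
E
```

```text
0.03874650947508377 [ 0.66443856 -0.05390508  0.0832372 ] [ 0.54594176 -0.65412507 -0.53719632]
```

Request:
play_rows(
  steps=[
    [[0,1,0],[0,0,0]],
    [[0,0.5,0],[0,0,0]],
    [[0,0,0],[0,0,0]],
    [[0,0,0],[0,0,0]],
    [[0,0,0],[0,0,0]],
    [[0,0,0],[0,0,0]],
    [[0,0,0],[0,0,0]],
    [[0,0,0],[0,0,0]],
    [[0,0,0],[0,0,0]],
    [[0,0,0],[0,0,0]],
  ],
)

```text
time_s: 25.45
eef_pos: [0.6644, -0.0539, 0.0819]
tool_rot: [0.044, -0.706, 0.706, -0.043]
wrist_force: [1.2, -0.2, -0.9]
gripper_width: 0.0387
```

Request:
play_rows(
  steps=[
    [[0,0,0],[0,0,0]],
    [[0,0,0],[0,0,0]],
    [[0,0,0],[0,0,0]],
    [[0,0,0],[0,0,0]],
    [[0,0,0],[0,0,0]],
    [[0,-10,0],[0,0,0]],
    [[0,-30,0],[0,0,0]],
    [[0,-40,0],[0,0,0]],
    [[0,-45,0],[0,0,0]],
    [[0,-20,0],[0,0,0]],
  ],
  gripper=-0.6,
)

```text
time_s: 26.45
eef_pos: [0.6657, -0.0549, 0.2321]
tool_rot: [0.042, -0.705, 0.706, -0.045]
wrist_force: [0.1, -0.5, 0.3]
gripper_width: 0.0695
```

```bash
python3 - <<'E'
from h import *
s=bot.observe();print(s["gripper_width"],s["eef_pos"],s["time_s"])
look("wrist",.125,.15,(.662,-.053),.04)
tgt([560,360,230],97,1)
p,X=cloud("top"); r=[k for k in viewer.trace("top","tube_center")]
for k in r[:2]:
    q=X[k["region"]]
    for lo in (.01,.03,.05,.07,.09,.11,.13,.15):
        w=q[(q[:,2]>lo)&(q[:,2]<lo+.02)]
        if len(w)>5: print(lo,len(w),rect(w))
E
```

```text
0.0695248010930313 [ 0.66565285 -0.05486949  0.23207051] 26.45
wrist [232, 171, 39, 40, 1219] [663.2 -52.   37.9  37.4  15.6] z [0.1286 0.1377 0.1392] [188. 175. 148.]
jaw now -82.9 turn [-0.1  0.1 -0.4] dist [-106.4  415.1   -3.9] tool-shift without turn [  54.6    2.9 -425. ] after turn [  55.     3.9 -424.9]
[[54.6, 2.9, -425.0], [-0.1, 0.06, -0.35]]
0.01 19 [563.4 358.8  22.5   5.  -37.9]
0.03 28 [563.5 358.8  25.7   8.7 -41.4]
0.05 34 [563.2 359.2  26.4   9.  -44.5]
0.07 56 [564.2 360.6  30.5   7.8 -57.2]
0.09 77 [568.4 364.6  39.3   9.7 -64.4]
0.11 84 [571.7 366.6  42.4   6.4 -64. ]
0.13 59 [573.9 367.6  42.2   3.2 -63.5]
0.15 19 [574.3 365.9  39.4   2.1 -63.4]
0.01 12 [502.9 250.5  25.9   7.8 -37.5]
0.03 22 [502.1 250.   25.4   7.3 -36.9]
0.05 31 [504.  250.   27.8   7.7 -26. ]
0.07 41 [506.8 252.2  32.1   8.8 -18.8]
0.09 61 [508.8 255.8  37.9   7.2 -15.6]
0.11 66 [509.9 259.6  42.9   5.5 -13.6]
0.13 39 [510.3 262.2  43.1   2.1 -17.1]
0.15 24 [508.8 262.5  40.8   2.7 -13.7]
```

The bottle stands in the cup: its top is at 137.7 mm (12 + 126) and it is centred. For the tube, the flat crimp is at the top with yaw about -64, so I'll grip across its thickness with jaw yaw 26.

```bash
python3 -c "
from h import *
tgt([571,364,225],26,16)"
```

```text
jaw now -82.9 turn [ 0.  71.1 -0.1] dist [-94.2 418.3  -4.1] tool-shift without turn [  41.9    3.7 -426.7] after turn [417.3   4.1 -98.7]
[[2.6, 0.2, -26.7], [0.0, 4.44, -0.01]]
[[4.7, 0.2, -26.4], [0.0, 4.44, -0.01]]
[[6.7, 0.2, -25.9], [0.0, 4.44, -0.01]]
[[8.7, 0.2, -25.3], [0.0, 4.44, -0.01]]
[[10.6, 0.2, -24.6], [0.0, 4.44, -0.01]]
[[12.5, 0.2, -23.7], [0.0, 4.44, -0.01]]
[[14.3, 0.2, -22.7], [0.0, 4.44, -0.01]]
[[16.0, 0.2, -21.5], [0.0, 4.44, -0.01]]
[[17.6, 0.2, -20.2], [0.0, 4.44, -0.01]]
[[19.1, 0.2, -18.8], [0.0, 4.44, -0.01]]
[[20.5, 0.2, -17.2], [0.0, 4.44, -0.01]]
[[21.8, 0.2, -15.6], [0.0, 4.44, -0.01]]
[[23.0, 0.2, -13.8], [0.0, 4.44, -0.01]]
[[24.0, 0.2, -12.0], [0.0, 4.44, -0.01]]
[[24.8, 0.2, -10.1], [0.0, 4.44, -0.01]]
[[25.5, 0.3, -8.2], [0.0, 4.44, -0.01]]
```

That turn direction would push joint 7 past its range (jaw minus azimuth ≈ -187°). I'll turn the other way instead.

```bash
sed -i 's/def tgt(p,jaw,n):/def tgt(p,jaw,n,flip=0):/; s/    step=R.from_rotvec/    if flip: rv=np.array([0,rv[1]-180*np.sign(rv[1]),0])\n    step=R.from_rotvec/' h.py; python3 -c "
from h import *
tgt([571,364,225],26,18,1)"
```

```text
jaw now -82.9 turn [ 0.  71.1 -0.1] dist [-94.2 418.3  -4.1] tool-shift without turn [  41.9    3.7 -426.7] after turn [417.3   4.1 -98.7]
[[2.3, 0.2, -23.7], [0.0, -6.05, 0.0]]
[[-0.2, 0.2, -23.8], [0.0, -6.05, 0.0]]
[[-2.7, 0.2, -23.7], [0.0, -6.05, 0.0]]
[[-5.2, 0.2, -23.3], [0.0, -6.05, 0.0]]
[[-7.6, 0.2, -22.6], [0.0, -6.05, 0.0]]
[[-9.9, 0.2, -21.7], [0.0, -6.05, 0.0]]
[[-12.2, 0.2, -20.5], [0.0, -6.05, 0.0]]
[[-14.3, 0.2, -19.1], [0.0, -6.05, 0.0]]
[[-16.2, 0.2, -17.5], [0.0, -6.05, 0.0]]
[[-17.9, 0.2, -15.7], [0.0, -6.05, 0.0]]
[[-19.5, 0.2, -13.7], [0.0, -6.05, 0.0]]
[[-20.8, 0.2, -11.6], [0.0, -6.05, 0.0]]
[[-21.9, 0.2, -9.3], [0.0, -6.05, 0.0]]
[[-22.8, 0.2, -6.9], [0.0, -6.05, 0.0]]
[[-23.4, 0.2, -4.5], [0.0, -6.05, 0.0]]
[[-23.7, 0.2, -2.0], [0.0, -6.05, 0.0]]
[[-23.8, 0.2, 0.5], [0.0, -6.05, 0.0]]
[[-23.6, 0.2, 3.0], [0.0, -6.05, 0.0]]
```

Request:
play_rows(
  steps=[
    [[2,0,-24],[0,-6,0]],
    [[0,0,-24],[0,-6,0]],
    [[-3,0,-24],[0,-6,0]],
    [[-5,0,-23],[0,-6,0]],
    [[-7.5,0,-22.5],[0,-6,0]],
    [[-10,0,-21.5],[0,-6,0]],
    [[-12,0,-20.5],[0,-6,0]],
    [[-14,0,-19],[0,-6,0]],
    [[-16,0,-17.5],[0,-6,0]],
    [[-18,0,-16],[0,-6,0]],
  ],
)

```text
time_s: 27.6
eef_pos: [0.6118, 0.1797, 0.2258]
tool_rot: [-0.393, 0.589, -0.588, 0.391]
wrist_force: [-0.3, 1.0, 0.2]
gripper_width: 0.0698
```

Request:
play_rows(
  steps=[
    [[-19.5,0,-13.7],[0,-6,0]],
    [[-21,0,-11.6],[0,-6,0]],
    [[-22,0,-9.3],[0,-6,0]],
    [[-23,0,-7],[0,-6,0]],
    [[-23.4,0,-4.5],[0,-6,0]],
    [[-23.7,0,-2],[0,-6,0]],
    [[-23.8,0,0.5],[0,-6,0]],
    [[-23.6,0,3],[0,-6.5,0]],
    [[0,0,0],[0,0,0]],
    [[0,0,0],[0,0,0]],
  ],
)

```text
time_s: 28.6
eef_pos: [0.5726, 0.3655, 0.2256]
tool_rot: [0.599, -0.377, 0.377, -0.597]
wrist_force: [0.7, -0.1, 0.2]
gripper_width: 0.0694
```

```bash
python3 - <<'E'
from h import *
s=bot.observe();print(s["eef_pos"],s["time_s"],s["joint_positions"].round(2))
p,X=cloud("wrist"); cv2.imwrite("pics/w7.png",p[:,:,::-1])
m0=np.hypot(X[...,0]-.571,X[...,1]-.364)<.05
for lo in (.02,.04,.06,.08,.1,.12,.14,.15):
    w=X[m0&(X[...,2]>lo)&(X[...,2]<lo+.02)]
    if len(w)>5: print(lo,len(w),rect(w))
print([(np.round(r["xyz"],3),r["conf"]) for r in viewer.pinpoint("wrist","tube_center")])
tgt([573,365,92],26,1)
E
```

```text
[0.57258819 0.3655149  0.22560059] 28.6 [-1.07  0.44  0.62  1.4  -0.26  1.38 -0.  ]
0.02 38 [565.9 378.2  28.8  10.7  29.6]
0.04 73 [568.6 375.2  28.7  19.6  17.4]
0.06 110 [568.  374.2  24.6  23.   28. ]
0.08 120 [569.2 371.1  34.   17.  -65.6]
0.1 170 [571.2 370.9  39.9  10.7 -64.5]
0.12 75 [572.3 373.1  39.7   3.9 -64.4]
0.14 134 [574.1 371.3  44.8   2.9 -63.1]
0.15 107 [574.1 371.3  44.8   2.9 -63.1]
[(array([0.511, 0.259, 0.078]), 0.94), (array([0.57 , 0.369, 0.076]), 0.8)]
jaw now 25.4 turn [ 0.1 -0.6  0.1] dist [  -0.5    1.  -134.3] tool-shift without turn [ -1.2 134.3   0.2] after turn [ -1.1 134.3  -0. ]
[[-1.2, 134.3, 0.2], [0.11, -0.59, 0.06]]
```

View pics/w7.png

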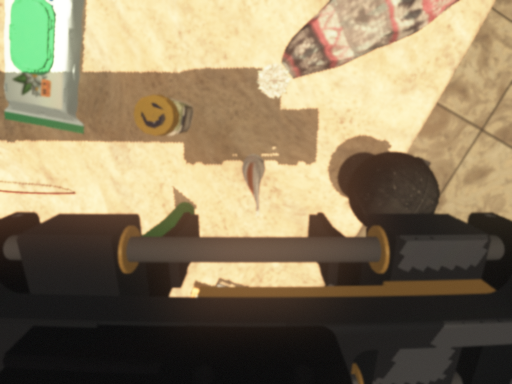

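The white tube's crimp is at (254,178), midway between the jaws. The green tube (180,215) and the black ball (390,190) stay outside the fingers' sweep. I'll descend.

Request:
play_rows(
  steps=[
    [[-3,10,2.6],[0,-1,0]],
    [[0,20,0],[0,0,0]],
    [[0,22,0],[0,0,0]],
    [[0,22,0],[0,0,0]],
    [[0,20,0],[0,0,0]],
    [[0,18,0],[0,0,0]],
    [[0,12,0],[0,0,0]],
    [[0,6,0],[0,0,0]],
    [[0,2.5,0],[0,0,0]],
    [[0,0,0],[0,0,0]],
  ],
)

```text
time_s: 29.7
eef_pos: [0.5743, 0.3693, 0.0945]
tool_rot: [0.602, -0.372, 0.372, -0.601]
wrist_force: [0.6, -0.2, 0.1]
gripper_width: 0.0697
```

Request:
play_rows(
  steps=[
    [[0,0,0],[0,0,0]],
    [[0,0,0],[0,0,0]],
    [[0,0,0],[0,0,0]],
    [[0,0,0],[0,0,0]],
    [[0,0,0],[0,0,0]],
    [[0,0,0],[0,0,0]],
    [[0,0,0],[0,0,0]],
    [[0,0,0],[0,0,0]],
    [[0,0,0],[0,0,0]],
    [[0,0,0],[0,0,0]],
  ],
  gripper=1,
  newtons=25,
)

```text
time_s: 30.7
eef_pos: [0.5741, 0.3694, 0.0942]
tool_rot: [0.602, -0.372, 0.371, -0.601]
wrist_force: [-1.2, -0.1, 0.5]
gripper_width: 0.0149
```

Request:
play_rows(
  steps=[
    [[0,-10,0],[0,0,0]],
    [[0,-20,0],[0,0,0]],
    [[0,-30,0],[0,0,0]],
    [[0,-30,0],[0,0,0]],
    [[0,-15,0],[0,0,0]],
    [[0,0,0],[0,0,0]],
    [[0,0,0],[0,0,0]],
    [[0,0,0],[0,0,0]],
    [[0,0,0],[0,0,0]],
    [[0,0,0],[0,0,0]],
  ],
)

```text
time_s: 31.7
eef_pos: [0.5738, 0.3692, 0.1982]
tool_rot: [0.602, -0.372, 0.371, -0.601]
wrist_force: [0.7, 0.3, -0.6]
gripper_width: 0.0147
```

```bash
python3 - <<'E'
from h import *
s=bot.observe();print(s["gripper_width"],s["eef_pos"],s["time_s"])
tgt([643,105,195],97.1,14)
p,X=cloud("wrist"); e=s["eef_pos"]
m0=np.hypot(X[...,0]-e[0],X[...,1]-e[1])<.05
for lo in np.arange(.08,.28,.02):
    w=X[m0&(X[...,2]>lo)&(X[...,2]<lo+.02)]
    if len(w)>5: print(round(lo,2),len(w),rect(w))
p,d=viewer.grab_frame("scene");cv2.imwrite("pics/s8.png",cv2.resize(p[150:384,200:440,::-1],None,fx=2.5,fy=2.5,interpolation=cv2.INTER_CUBIC))
E
```

```text
0.01472003541732412 [0.57380082 0.36923996 0.19820403] 31.7
jaw now 26.6 turn [  0.2 -70.5  -0.1] dist [  69.2 -264.2   -3.2] tool-shift without turn [267.3   3.5 -56.4] after turn [  36.     3.2 -270.8]
[[19.1, 0.2, -4.0], [0.01, -5.04, -0.0]]
[[18.7, 0.3, -5.7], [0.01, -5.04, -0.0]]
[[18.1, 0.3, -7.3], [0.01, -5.04, -0.0]]
[[17.4, 0.3, -8.9], [0.01, -5.04, -0.0]]
[[16.5, 0.3, -10.4], [0.01, -5.04, -0.0]]
[[15.6, 0.2, -11.8], [0.01, -5.04, -0.0]]
[[14.5, 0.2, -13.1], [0.01, -5.04, -0.0]]
[[13.3, 0.2, -14.3], [0.01, -5.04, -0.0]]
[[12.0, 0.2, -15.4], [0.01, -5.04, -0.0]]
[[10.6, 0.2, -16.4], [0.01, -5.04, -0.0]]
[[9.1, 0.2, -17.3], [0.01, -5.04, -0.0]]
[[7.5, 0.2, -18.0], [0.01, -5.04, -0.0]]
[[5.9, 0.2, -18.6], [0.01, -5.04, -0.0]]
[[4.3, 0.2, -19.0], [0.01, -5.04, -0.0]]
0.1 74 [567.1 378.6  27.2   9.5  22.5]
0.12 140 [566.5 378.4  29.   10.8  26.9]
0.14 231 [567.4 376.5  29.1  16.3  24.1]
0.16 297 [569.6 376.8  26.6  19.4  10.3]
0.18 305 [ 5.691e+02  3.785e+02  2.740e+01  1.870e+01 -3.000e-01]
0.2 825 [568.6 373.1  33.6  28.1  83. ]
0.22 690 [573.8 375.4  35.6  32.9 -23. ]
0.24 873 [570.8 377.   32.8  26.4 -63.6]
0.26 1354 [564.6 387.7  63.4  38.   26.6]
```

View pics/s8.png

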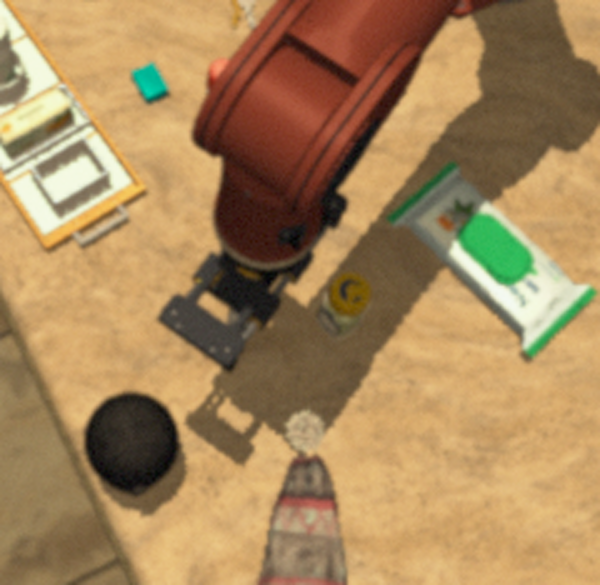

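The tube is lifted clear and held between the fingers. It isn't visible from this side, but the wrist depth shows it hanging upright with its underside at about 104 mm. I'll move it over the oblong cup.

Request:
play_rows(
  steps=[
    [[19,0,-4],[0,-5,0]],
    [[18.7,0,-5.7],[0,-5,0]],
    [[18,0,-7.3],[0,-5,0]],
    [[17.4,0,-9],[0,-5,0]],
    [[16.5,0,-10.4],[0,-5,0]],
    [[15.6,0,-11.8],[0,-5,0]],
    [[14.5,0,-13],[0,-5,0]],
    [[13.3,0,-14.3],[0,-5,0]],
    [[12,0,-15.4],[0,-5,0]],
    [[10.6,0,-16.4],[0,-5,0]],
  ],
)

```text
time_s: 32.8
eef_pos: [0.6232, 0.1797, 0.1992]
tool_rot: [0.703, -0.082, 0.081, -0.702]
wrist_force: [-1.4, -0.8, -0.3]
gripper_width: 0.0151
```

Request:
play_rows(
  steps=[
    [[9,0,-17.3],[0,-5,0]],
    [[7.5,0,-18],[0,-5,0]],
    [[6,0,-18.6],[0,-5,0]],
    [[4.3,0,-19],[0,-5.3,0]],
    [[0,0,0],[0,0,0]],
    [[0,0,0],[0,0,0]],
    [[0,0,0],[0,0,0]],
    [[0,0,0],[0,0,0]],
    [[0,0,0],[0,0,0]],
    [[0,0,0],[0,0,0]],
  ],
)

```text
time_s: 33.8
eef_pos: [0.6422, 0.1056, 0.1993]
tool_rot: [0.706, 0.042, -0.043, -0.706]
wrist_force: [0.2, -0.2, -0.9]
gripper_width: 0.0151
```

```bash
python3 - <<'E'
from h import *
s=bot.observe();print(s["gripper_width"],s["eef_pos"],s["joint_positions"].round(2))
p,X=look("wrist",.04,.054,(.643,.105),.05,"w9")
look("top",.04,.054,(.643,.105),.05); e=s["eef_pos"]
m0=np.hypot(X[...,0]-e[0],X[...,1]-e[1])<.05
for lo in np.arange(.08,.2,.02):
    w=X[m0&(X[...,2]>lo)&(X[...,2]<lo+.02)]
    if len(w)>5: print(round(lo,2),len(w),rect(w))
tgt([643,105,105],97.1,1)
E
```

```text
0.015054025507004213 [0.64223028 0.10558765 0.1993281 ] [-0.6   0.37  0.48  1.51 -0.18  1.3   1.59]
wrist [229, 145, 50, 62, 535] [642.  107.2  72.5  56.    7.1] z [0.0405 0.0494 0.051 ] [167. 152. 126.]
0.1 72 [632.3 103.5  27.2   9.4 -88.4]
0.12 132 [632.1 103.1  28.8  10.6 -84.5]
0.14 227 [634.7 103.4  28.7  16.8 -88.5]
0.16 287 [634.5 104.3  26.2  18.6  86.6]
0.18 302 [633.8 104.7  27.2  19.9  69.5]
jaw now 96.9 turn [ 0.  -0.2 -0.1] dist [  0.7  -0.2 -94.3] tool-shift without turn [ 0.8 94.3 -0.3] after turn [ 0.7 94.3 -0.3]
[[0.8, 94.3, -0.3], [0.03, -0.2, -0.06]]
```

View pics/w9.png

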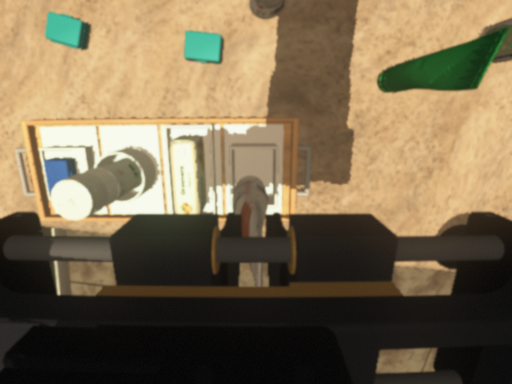

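The tube is held over the oblong cup at (254,190), and the case, carton and bottle sit in their inserts. The tube's base is about 3 mm off in y, so I'll shift and lower.

Request:
play_rows(
  steps=[
    [[0,5,3],[0,0,0]],
    [[0,15,0],[0,0,0]],
    [[0,18,0],[0,0,0]],
    [[0,16,0],[0,0,0]],
    [[0,14,0],[0,0,0]],
    [[0,12,0],[0,0,0]],
    [[0,8,0],[0,0,0]],
    [[0,4,0],[0,0,0]],
    [[0,2,0],[0,0,0]],
    [[0,0,0],[0,0,0]],
  ],
)

```text
time_s: 34.9
eef_pos: [0.6421, 0.1079, 0.1055]
tool_rot: [0.706, 0.042, -0.043, -0.706]
wrist_force: [0.0, -0.8, -0.9]
gripper_width: 0.0149
```

```bash
python3 - <<'E'
from h import *
s=bot.observe();print(s["gripper_width"],s["eef_pos"],s["wrist_force"])
p,X=cloud("wrist"); e=s["eef_pos"]; m0=np.hypot(X[...,0]-e[0],X[...,1]-e[1])<.05
for lo in np.arange(.02,.1,.02):
    w=X[m0&(X[...,2]>lo)&(X[...,2]<lo+.02)&(abs(X[...,1]-.106)<.017)]
    if len(w)>5: print(round(lo,2),len(w),rect(w))
E
```

```text
0.014902350734433568 [0.64206104 0.10792198 0.10554256] [ 0.01057193 -0.82608351 -0.88683979]
0.02 237 [639.3 106.1  71.1  33.5   0. ]
0.04 419 [6.392e+02 1.061e+02 7.080e+01 3.330e+01 2.000e-01]
0.06 272 [634.6 106.3  28.1  18.3  89.5]
0.08 299 [633.8 107.1  23.1  20.4  82.2]
```

Request:
play_rows(
  steps=[
    [[0,0.7,0],[0,0,0]],
    [[0,0.5,0],[0,0,0]],
    [[0,0,0],[0,0,0]],
    [[0,0,0],[0,0,0]],
    [[0,0,0],[0,0,0]],
    [[0,0,0],[0,0,0]],
    [[0,0,0],[0,0,0]],
    [[0,0,0],[0,0,0]],
    [[0,0,0],[0,0,0]],
    [[0,0,0],[0,0,0]],
  ],
)

```text
time_s: 35.95
eef_pos: [0.6419, 0.1079, 0.1042]
tool_rot: [0.706, 0.042, -0.043, -0.706]
wrist_force: [-0.6, -0.6, 0.0]
gripper_width: 0.0147
```

Request:
play_rows(
  steps=[
    [[0,0,0],[0,0,0]],
    [[0,0,0],[0,0,0]],
    [[0,0,0],[0,0,0]],
    [[0,0,0],[0,0,0]],
    [[0,0,0],[0,0,0]],
    [[0,0,0],[0,0,0]],
    [[0,-10,0],[0,0,0]],
    [[0,-30,0],[0,0,0]],
    [[0,-40,0],[0,0,0]],
    [[0,-40,0],[0,0,0]],
  ],
  gripper=-0.4,
)

```text
time_s: 36.95
eef_pos: [0.6417, 0.1078, 0.2261]
tool_rot: [0.706, 0.042, -0.043, -0.706]
wrist_force: [0.2, 0.9, -0.9]
gripper_width: 0.0608
```

Request:
play_rows(
  steps=[
    [[0,-20,0],[0,0,0]],
    [[-15,0,20],[0,0,0]],
    [[-15,0,40],[0,0,0]],
    [[-10,0,40],[0,0,0]],
    [[0,0,40],[0,0,0]],
    [[0,0,40],[0,0,0]],
    [[0,0,20],[0,0,0]],
    [[0,0,0],[0,0,0]],
    [[0,0,0],[0,0,0]],
    [[0,0,0],[0,0,0]],
  ],
)

```text
time_s: 37.95
eef_pos: [0.5792, 0.2995, 0.2445]
tool_rot: [0.706, 0.041, -0.042, -0.705]
wrist_force: [0.3, -0.7, 0.1]
gripper_width: 0.0612
```

```bash
python3 - <<'E'
from h import *
s=bot.observe();print(s["gripper_width"],s["eef_pos"],s["time_s"])
for lo,hi,c,r,t in ((.033,.045,(.672,-.132),.03,"case"),(.046,.06,(.653,.027),.06,"carton"),(.125,.15,(.662,-.053),.035,"bottle"),(.06,.2,(.643,.106),.06,"tube"),(.03,.12,(.444,.096),.05,"rollon"),(.03,.12,(.448,.383),.05,"jar")):
    print(t); look("top",lo,hi,c,r)
p,X=look("top",.15,.2,(.643,.106),.06)
cv2.imwrite("pics/end.png",cv2.resize(p[110:290,100:400,::-1],None,fx=2.66,fy=2.66,interpolation=cv2.INTER_CUBIC))
E
```

```text
0.061218862513428896 [0.57915084 0.29953362 0.24452004] 37.95
case
top [342, 142, 14, 18, 213] [ 673.1 -135.1   42.8   33.9    6.6] z [0.035  0.0402 0.0437] [ 64. 115. 162.]
carton
top [276, 137, 17, 38, 467] [653.1  27.6  93.4  31.5   6.8] z [0.048  0.0548 0.059 ] [198. 198. 163.]
bottle
top [313, 133, 18, 18, 242] [662.  -52.8  37.9  37.2  70.3] z [0.1263 0.137  0.1405] [199. 205. 184.]
tube
top [247, 137, 12, 28, 168] [638.2 104.7  37.6  26.3 -19.5] z [0.0617 0.1086 0.1674] [130. 116.  98.]
rollon
top [246, 232, 18, 18, 244] [441.   96.2  38.2  33.9 -46. ] z [0.0358 0.1021 0.1075] [186. 122.  97.]
jar
```

View pics/end.png

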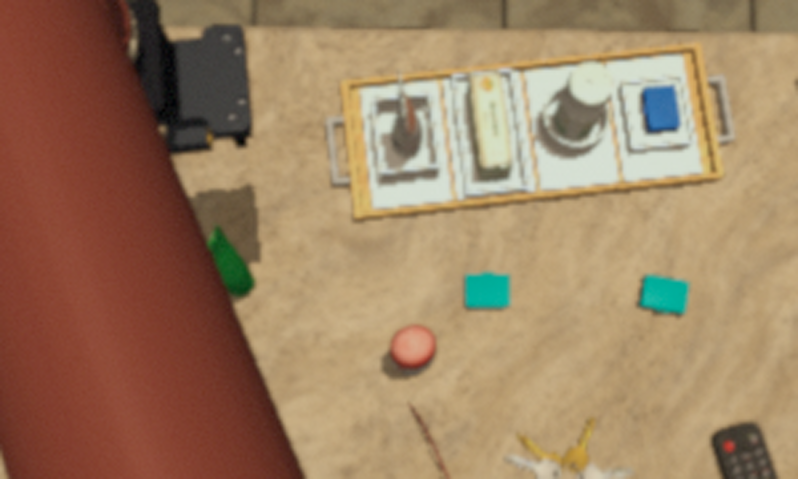

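All four are in their inserts: the tube stands at crop (405,130), with the carton at (490,125), bottle at (585,95) and case at (660,108). The arm hides the jar from the top camera, so I'll check it from another camera and then hand in.

```bash
python3 - <<'E'
from h import *
look("wrist",.085,.12,(.448,.383),.05); look("scene",.085,.12,(.448,.383),.05)
look("wrist",.15,.2,(.643,.106),.06); look("scene",.14,.2,(.643,.106),.06)
print(bot.observe()["time_s"], bot.finish_job())
E
```

```text
wrist [323, 48, 42, 42, 1362] [448.5 384.7  42.2  40.7 -82.9] z [0.0863 0.0959 0.0977] [208. 179.  90.]
scene [332, 259, 17, 17, 210] [446.1 385.5  41.5  40.9 -27.3] z [0.0862 0.0945 0.1001] [192. 147.  21.]
wrist [45, 206, 15, 20, 196] [626.1 108.3  15.2   3.8   8.8] z [0.1503 0.1595 0.1659] [139. 132. 106.]
scene [219, 195, 15, 13, 81] [640.5 110.2  46.1   5.5   8.5] z [0.1409 0.1544 0.1685] [129. 121. 101.]
the job is handed in; nothing more can be done
38.5 None
```

I put all four medicines away in the order asked (case, carton, bottle, tube) and let each one go. The job was handed in at 38.5 s of the 115 s allowed.

| Item | Measured top | Expected top | Placement |
|---|---|---|---|
| Blue case | about 40–41 mm | 41 mm | flat and centred in the dish |
| Carton | about 55–57 mm | 57 mm | lengthwise in the long pocket, yaw 7° like the tray |
| Bottle | about 137–138 mm | 138 mm | upright and centred in the round cup |
| Tube | about 166–168 mm | 166 mm | upright in the oblong cup, crimp yaw about 8.5° |

- **Left in place:** the roll-on and the spice jar are where they were, and both are still upright.
- **Robot:** the gripper ended open and clear of everything, and the wrist force readings I saw stayed below 7 N.
- **Checks that disagreed:** the cameras differed by 2–5 mm on some positions, which was within the clearances. At the end the arm hid the jar from the top camera, so I checked it with the wrist and scene cameras instead. The last wrist view showed only part of the tube.

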